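# Fit the panel controller into a freezer control box

### The job

Finish this freezer control box on the bench. First switch it off by turning the timer knob back, anticlockwise, to its zero stop; then fit the panel controller into the rectangular cut-out beside it, display window at the end away from the timer, and press it home until its bezel lies flat on the panel all round. Leave the other loose things on the bench where they are.

Things in the scene. Friction and masses are not known exactly. Their poses are not given: they have to be found in the camera images.
- control_box: Bare sheet-steel control box lying on its back, face up, fixed to the bench: 200 (its x) x 330 (its y) x 90 mm high. Origin at the centre of its underside, z up. On its face: the cut-out, a black timer knob at the -y end, two lamps at (-72, 115) and (-72, 40) mm, 10 mm high, and a rocker switch at (-70, -28) mm, 8 mm high. Cable glands on the far (+x) wall.
- cutout (a point): Centre of the 45 (x) by 92 mm (y) cut-out, at face level, 90 mm up; axes as the box. Straight walls 18 mm deep, then hollow, 86 mm to the floor. 26 mm below the face spring clips stand 3 mm in from both long edges: the controller drops in loosely and rests on them some 17 to 22 mm short of home; a push of 4 to 12 N takes it home, where they hold it by friction.
- timer (a joint): Turn of the timer knob, rad: 0 at its zero stop, growing clockwise seen from above (to 5.2); starts 0.9 to 2.6. Friction 0.06 N m; it stays where it is left. At value q the pointer bar points along the box's x axis turned by -q (at 0: to box +x, at the long broad mark on the panel).
- timer_grip (a point): Top centre of the timer knob's bar, on the knob's vertical axis, at (12, -88) mm in the box; its x axis runs along the bar to the white-lined pointer end. The bar is 60 x 14 mm and 26 mm high, its top 35 mm above the panel, on a round skirt of 64 mm diameter whose top is 9 mm above the panel.
- controller: Black panel controller, 52 (x) x 100 (y) x 62 mm high, about 0.25 kg, standing on the bench on its foot, display up. Origin at the centre of its foot, z up. From 0 to 50 mm height a body of 42 x 89 mm (the lowest 8 mm taper to 33 x 80 mm); from 50 to 62 mm the bezel, 52 x 100 mm. When fitted, its axes agree with the box's.
- bezel (a point): Centre of the underside of the controller's bezel, 50 mm above its foot; it lies on the point cutout when the controller is home.
- window (a point): Centre of the display window on the controller's top face, 14 mm towards its +y end; three small grey keys lie at the -y end.
- contactor: Bystander: grey contactor block with brass terminal screws, 60 x 74 x 62 mm, no display. Origin at the centre of its underside. It and the controller may stand in each other's places.
- drier: Bystander: copper filter drier, 165 mm long along its x, 36 mm high, on a small steel bracket. Origin at the centre of its underside.
- screwdriver: Bystander: screwdriver 200 mm long along its x, 26 mm high. Origin at the centre of its underside.
- wrench: Bystander: wrench 180 mm long along its x, 8 mm high. Origin at the centre of its underside.
- tin: Bystander: flux tin, 72 mm diameter, 55 mm high. Origin at the centre of its underside.
There are look-alikes about, which are no part of the job. Leave any green look-alike of the controller alone.

How it is judged (in metres and radians):
On the way, in this order (a step that is already met when the one before it is completed fails the run):
1. the timer knob is turned back to its zero stop (value of joint timer below 0.1 rad), for 0.2 s.
2. the controller is pressed home in the cut-out (horizontal distance between bezel and cutout below 0.004 m and z of bezel in the frame of cutout below 0.002 m), for 0.2 s.
At the end, for the whole second after the job is handed in: The timer stands within 0.1 rad of its zero stop; the controller sits in the cut-out with the centre of its bezel within 4 mm of the cut-out's centre, the bezel's underside less than 2 mm above the panel and tilted less than 0.03 rad, its display window at the end away from the timer, at rest (all of step 2 and value of joint timer below 0.1 rad and z of bezel in the frame of cutout above -0.003 m and angle between controller's own z axis and vertical below 0.03 rad and y of window in the frame of cutout above 0.007 m and linear speed of controller below 0.02 m/s); the robot touches nothing.
It fails at once if another loose thing on the bench is shifted by more than 40 mm (distance of any of contactor, drier, screwdriver, wrench, tin from where it was at the start of the episode above 0.04 m).
It also fails if it takes over 72 s, if anything falls off the work surface, if the arm or the gripper's body presses on something with over 40 N, if the wrist force passes 120 N, or if a joint passes its speed limit or range.

### The arm

A 7-joint arm with a two-finger parallel gripper is mounted at the origin on the work surface. World frame = base frame: x ahead of the robot, y to its left, z up, the work surface at z = 0. Lengths are in m, angles in degrees, forces in N, time in s.
With the tool pointing down it reaches from about 0.425 to 1.025 m from the base axis. Payload 3.6 kg.
Tool frame: the origin (TCP) lies where the fingers leave the gripper's body, on its centre line; the fingertips stand 73 mm ahead of it and the grasp point (between the pads) lies 54 mm ahead of it; z points along the fingers, y is the line along which they close (so a half turn about z gives the same grasp; the last joint's range is limited). The gripper opens to 85 mm and grips with 20 to 120 N. Pads are 22 mm wide; open, the fingers measure 114 mm over their backs; the gripper's body (76 mm by 85 mm) begins 54 mm behind the grasp point. The pads swing forward as they close: fully open they stand 13 mm farther back than shut.
Start: joints at [58.184, 33.873, 2.773, 92.16, -1.908, 54.013, -1.931], TCP at [0.323, -0.649, 0.304] pointing down, gripper open.
Joint ranges: [-153.93, 153.93], [-27.13, 128.08], [-72.61, 78.16], [10.71, 143.7], [-87.88, 267.88], [4.46, 118.87], [-176.78, 176.78]. Speed limits (degrees/s): [147.25, 147.25, 180, 180, 180, 180, 180].

### API

Orientations are given as a 3x3 rotation matrix whose columns are the frame's x, y, z axes.
In Python, from rig import read_state, cams, order gives the robot as it stands.
- The arm moves only by the tool arm_command, never from a script. Its argument "increments" is a list that holds one entry, the list of rows, each a list of 6 numbers: the shift along the tool's x, y, z normalised to -1 to 1, where 1 is 2.5 cm, then the turn, a rotation vector about the tool's x, y, z normalised to -1 to 1, where 1 is 5 degrees. A call has 1 to 8 rows; each row shifts and turns the commanded pose from where the row before left it, along the tool's axes as they then stand; what a row does not reach is not made up. A row lasts 1/8 s, in which the tool goes at most 62.5 mm and 10.7 degrees, less where a joint would pass 70% of its speed; a pose out of reach is approached as far as the arm can. A call with a number of a shift or a turn outside -1 to 1 is refused whole. A call with a gripper value outside its range is refused whole. "grip" is the opening, from 0 (shut) to 1 (fully open), set as the call begins (left out, the last holds). The fingers move at their own pace and stop on an object; the grip force is fixed at half the most. Time passes only in rows, so rows that do not move let the fingers close. It gives the time, the measured TCP pose, the force, the opening and the grip force at its end, in the units of the state.
- read_state(): the state, without advancing time (a new reading comes with each control period).
- cams.get_image(name): name is "scene" or "side" or "wrist"; returns (picture, depth): 400x640x3 uint8, blue, green, red; 400x640 float32, m along the optical axis (not along the pixel's ray), 0 where there is no reading.
- cams.camera_model(name): a dict with "fx", "fy", "cx", "cy" (pixels), "world_from_camera" (4x4, takes a point from camera to world coordinates). Camera axes: x right, y down, z forward; pixel columns grow to the right and rows downward; lengths in m; the calibration is good to about 2 mm. A picture is of the moment at which its call begins: read the wrist's pose just before it. camera_model takes no time and is no camera call; for the wrist camera it gives the pose at the moment of the call.
- order.hand_in(): hands the job in; it is judged then, once.
The state is a dict: "time_s": time; "joint_positions": joint angles; "dq": joint speeds; "joint_efforts": joint torques, N m; "tcp_pos": TCP position; "orientation": TCP orientation; "force": force on the tool from outside, world axes, zero at the start; "moment": the same for the moment, N m; "width": finger opening in m; "grip_force": force on a finger pad.
Only numpy, scipy, OpenCV 4.12 (cv2) and the standard library are available. Lean on these libraries where they do the work, as an engineer would, in place of code of your own. Each camera call takes 0.05 s, during which the arm holds its last target. There are 200 camera calls.

## Working session

There is one attempt and no reset: what is moved stays moved. The work goes in short steps, Python scripts to look and compute and a tool call to move; the robot and the scene stay as the last step left them, time stands still between calls to the robot, and variables do not carry over. Pictures are saved under pics/ and viewed, at most 10 in all, crops included, and the job is handed in when it is done.

Besides the shell and the picture viewer there is one more tool, called after "Emit:" by a JSON object that holds its "api" and its "payload", one argument or row to a line. arm_command: Moves the arm, as the interface text tells. Its arguments: {"type":"object","properties":{"increments":{"type":"array"},"grip":{"type":"number"}},"required":["increments"]}

```bash
mkdir -p pics; ls
python3 - <<'E'
from rig import read_state,cams
import cv2,numpy as np
s=read_state();print(s['time_s'],s['tcp_pos'],s['orientation'],s['width'],s['force'])
for n in ['scene','side']:
    im,d=cams.get_image(n);cv2.imwrite(f'pics/{n}0.png',im);np.save(f'pics/{n}0.npy',d);m=cams.camera_model(n);print(n,m)
E
```

```text
pics
0.0 [ 0.32273891 -0.64843552  0.30269958] [[ 8.95203669e-01  4.45655785e-01 -1.14537564e-03]
 [ 4.45657238e-01 -8.95201421e-01  2.01050791e-03]
 [-1.29347421e-04 -2.31025901e-03 -9.99997323e-01]] 0.08539289485923078 [-0.21352921 -0.62924104 -0.19645272]
scene {'fx': 425.0299852460345, 'fy': 425.0299852460345, 'cx': 318.97749561940435, 'cy': 200.82828501600613, 'world_from_camera': array([[-0.21431072,  0.65315593, -0.72626321,  1.3985441 ],
       [ 0.97668722,  0.15271201, -0.15086787,  0.27373722],
       [ 0.01236887, -0.7416646 , -0.67065687,  0.88691103],
       [ 0.        ,  0.        ,  0.        ,  1.        ]])}
side {'fx': 461.5872051830533, 'fy': 461.5872051830533, 'cx': 327.8818336294516, 'cy': 202.50093111409132, 'world_from_camera': array([[-0.98160309, -0.08220184,  0.17233172,  0.34954683],
       [-0.19019542,  0.5002266 , -0.84474792,  1.18194906],
       [-0.01676507, -0.86198388, -0.5066584 ,  0.75113412],
       [ 0.        ,  0.        ,  0.        ,  1.        ]])}
```

View pics/scene0.png

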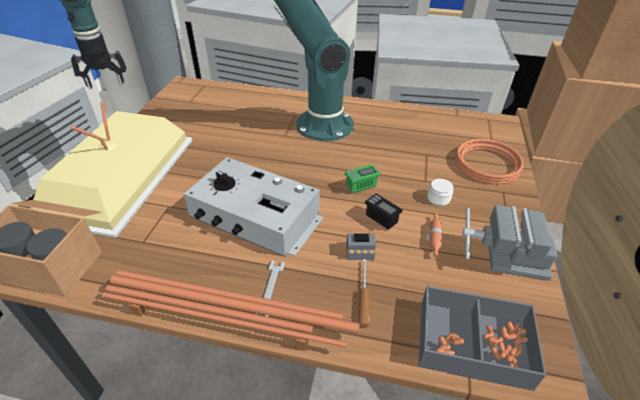

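View pics/side0.png

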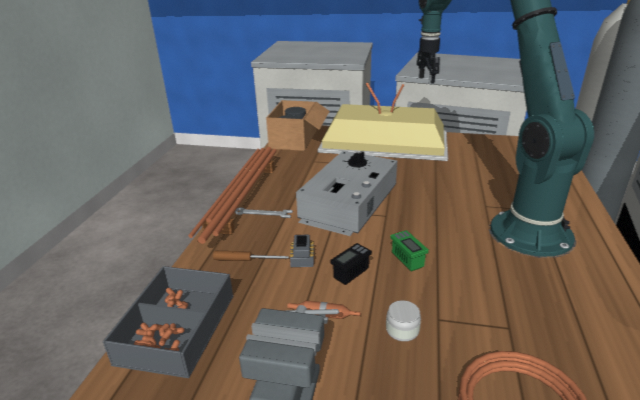

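The scene picture shows the box at about (255,205), its knob at (223,182) and its cut-out at (272,204). There are three controller-like things:
- **Black unit (383,210):** fits the description, being black with a bezel.
- **Green unit (362,178):** the look-alike, to be left alone.
- **Grey block (361,246):** has brass screws, so it is the contactor.

I'll confirm the black one in an enlarged crop and measure it.

```bash
cat > h.py <<'E'
import numpy as np,cv2
from rig import cams,read_state
def ray(n,uv,z,m=None):
    m=m or cams.camera_model(n);T=m['world_from_camera'];uv=np.atleast_2d(uv).astype(float)
    d=np.c_[(uv[:,0]-m['cx'])/m['fx'],(uv[:,1]-m['cy'])/m['fy'],np.ones(len(uv))]@T[:3,:3].T
    return T[:3,3]+d*((z-T[2,3])/d[:,2])[:,None]
def cloud(n,dep,m=None):
    m=m or cams.camera_model(n);T=m['world_from_camera'];v,u=np.mgrid[:400,:640]
    P=np.stack([(u-m['cx'])/m['fx']*dep,(v-m['cy'])/m['fy']*dep,dep],-1)@T[:3,:3].T+T[:3,3]
    P[dep==0]=np.nan;return P
def rect(P):
    r=cv2.minAreaRect((P[:,:2]*1000).astype(np.float32));return r
E
python3 - <<'E'
from h import *
crops=[]
for n,(u,v),(cu,cv) in [('scene',(383,210),(225,185)),('side',(352,262),(350,180))]:
    im=cv2.imread(f'pics/{n}0.png');P=cloud(n,np.load(f'pics/{n}0.npy'))
    z=P[...,2]
    sub=np.zeros(z.shape,bool)
    bx=(z>.086)&(z<.094);k,l,st,c=cv2.connectedComponentsWithStats(bx.astype(np.uint8));i=1+np.argmax(st[1:,4]);
    print(n,'box',rect(P[l==i]),st[i])
    near=np.zeros(z.shape,bool);near[v-28:v+28,u-28:u+28]=1
    c=near&(z>.053)&(z<.068)&(im.max(2)<110)
    print(n,'ctl',rect(P[c]),c.sum(),np.nanmedian(z[c]))
    kb=(z>.118)&(z<.130)&(P[...,0]>.35)&(P[...,0]<.8)&(abs(P[...,1])<.45);print('knob',rect(P[kb]),kb.sum(),P[kb].mean(0))
    a=im[v-30:v+30,u-40:u+40];b=im[cv-30:cv+30,cu-40:cu+40]
    crops.append(np.hstack([cv2.resize(x,(400,300),interpolation=cv2.INTER_CUBIC) for x in (a,b)]))
cv2.imwrite('pics/crop0.png',np.vstack(crops))
E
```

```text
scene box ((539.3038940429688, -103.62568664550781), (336.3526916503906, 204.6185302734375), 74.68829345703125) [ 183  157  136   78 4646]
scene ctl ((533.5609741210938, 238.4503936767578), (98.62895965576172, 179.20045471191406), 58.418067932128906) 444 0.06207594743150635
knob ((529.7848510742188, -190.65414428710938), (60.33079528808594, 25.40917205810547), 70.8998031616211) 101 [ 0.53055999 -0.18971049  0.12413613]
side box ((541.8195190429688, -99.3277587890625), (338.897216796875, 203.6029510498047), 74.69768524169922) [ 296  151  101   56 2661]
side ctl ((479.79754638671875, 273.0910339355469), (105.04273986816406, 56.210941314697266), 56.46124267578125) 602 0.060938237748167146
knob ((527.3582763671875, -185.53781127929688), (59.36397171020508, 22.34035301208496), 48.045005798339844) 58 [ 0.52880906 -0.18365777  0.12295447]
```

View pics/crop0.png

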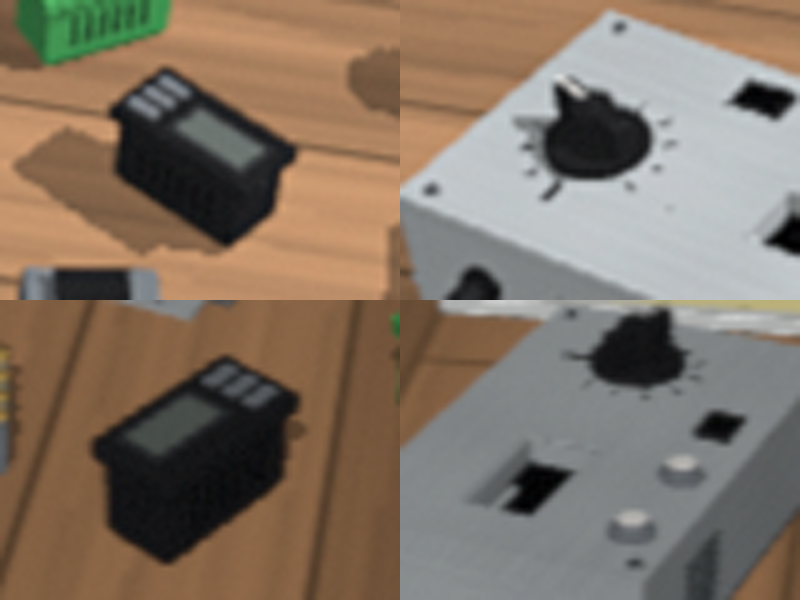

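The crop shows the black unit upright, with its keys at the upper left (base side) and its display at the lower right (+x+y). So its +y axis points about 56° in world. The pointer bar points up-left from the knob, to about (570,90) in the crop. Next I check that the path is clear and where the wrist camera sits.

Run:
```python
from h import *
m=cams.camera_model('wrist');s=read_state();R=np.array(s['orientation'])
T=m['world_from_camera'];print('cam in tool',R.T@(T[:3,3]-s['tcp_pos']),(R.T@T[:3,:3]).round(3),m['fx'])
P=np.vstack([cloud(n,np.load(f'pics/{n}0.npy')).reshape(-1,3) for n in('scene','side')])
P=P[np.isfinite(P[:,0])]
for t in np.arange(0,1.01,.1):
    c=np.array([.323+.206*t,-.649+.459*t]);k=np.hypot(*(P[:,:2]-c).T)<.09
    z=P[k,2];print(round(t,1),c.round(2),np.sort(z[z<.22])[-3:].round(3) if k.any() else None, (z<.3).sum())
```

```text
cam in tool [ 0.07093095  0.00045534 -0.06881772] [[ 0.    -0.961 -0.275]
 [ 1.     0.     0.   ]
 [ 0.    -0.275  0.961]] 290.9728991948617
0.0 [ 0.32 -0.65] [0.13 0.13 0.13] 1474
0.1 [ 0.34 -0.6 ] [0.219 0.219 0.22 ] 2065
0.2 [ 0.36 -0.56] [0.219 0.219 0.22 ] 3154
0.3 [ 0.38 -0.51] [0.13  0.13  0.132] 4320
0.4 [ 0.41 -0.47] [0.129 0.13  0.13 ] 4552
0.5 [ 0.43 -0.42] [0.128 0.129 0.13 ] 3881
0.6 [ 0.45 -0.37] [0.058 0.06  0.062] 1580
0.7 [ 0.47 -0.33] [0.094 0.094 0.094] 940
0.8 [ 0.49 -0.28] [0.126 0.127 0.128] 1040
0.9 [ 0.51 -0.24] [0.128 0.128 0.129] 2007
1.0 [ 0.53 -0.19] [0.128 0.128 0.129] 3282
```

Emit:
{"api": "arm_command", "payload": {
  "increments": [
    [[0, 0, -1, 0, 0, 0], [0, 0, -1, 0, 0, 0], [0, 0, -1, 0, 0, 0], [0, 0, -1, 0, 0, 0], [0.97, -0.8, 0, 0, 0, 0], [0.97, -0.8, 0, 0, 0, 0], [0.97, -0.8, 0, 0, 0, 0], [0.97, -0.8, 0, 0, 0, 0]]
  ],
  "grip": 1
}}

```text
time_s: 1.1
tcp_pos: [0.3744, -0.533, 0.4033]
orientation: [[0.895, 0.446, -0.001], [0.446, -0.895, 0.001], [-0.0, -0.001, -1.0]]
force: [0.1, 0.8, 0.0]
width: 0.0856
grip_force: 0.0
```

Emit:
{"api": "arm_command", "payload": {
  "increments": [
    [[0.97, -0.8, 0, 0, 0, 0], [0.97, -0.8, 0, 0, 0, 0], [0.97, -0.8, 0, 0, 0, 0], [0.97, -0.8, 0, 0, 0, 0], [0.97, -0.8, 0, 0, 0, 0], [0.97, -0.8, 0, 0, 0, 0], [0.97, -0.8, 0, 0, 0, 0], [0.97, -0.8, 0, 0, 0, 0]]
  ]
}}

```text
time_s: 2.1
tcp_pos: [0.4766, -0.3034, 0.4034]
orientation: [[0.895, 0.446, -0.001], [0.446, -0.895, 0.0], [-0.001, -0.001, -1.0]]
force: [0.0, 0.0, 0.7]
width: 0.0854
grip_force: 0.0
```

Emit:
{"api": "arm_command", "payload": {
  "increments": [
    [[0, 0, 0, 0, 0, -1], [0, 0, 0, 0, 0, -1], [0, 0, 0, 0, 0, -1], [0, 0, 0, 0, 0, -1], [0, 0, 0, 0, 0, -1], [0, 0, 0, 0, 0, -1], [0, 0, 0, 0, 0, 0], [0, 0, 0, 0, 0, 0]]
  ]
}}

```text
time_s: 3.1
tcp_pos: [0.4764, -0.3045, 0.4037]
orientation: [[0.554, 0.833, -0.0], [0.833, -0.554, 0.0], [-0.0, -0.001, -1.0]]
force: [-0.5, 0.2, -0.3]
width: 0.0854
grip_force: 0.0
```

Run:
```python
from h import *
m=cams.camera_model('wrist');im,d=cams.get_image('wrist');cv2.imwrite('pics/w1.png',im);np.save('pics/w1.npy',d)
import pickle;pickle.dump(m,open('pics/w1.pkl','wb'))
P=cloud('wrist',d,m);z=P[...,2]
bx=(z>.084)&(z<.096)
k,l,st,c=cv2.connectedComponentsWithStats(bx.astype(np.uint8));i=1+np.argmax(st[1:,4]);print('box',rect(P[l==i]),st[i])
kb=(z>.118)&(z<.132)&(np.hypot(P[...,0]-.529,P[...,1]+.19)<.06);print('knob',rect(P[kb]),kb.sum(),P[kb].mean(0),np.argwhere(kb).mean(0))
```

```text
box ((521.6353759765625, -168.50238037109375), (190.14707946777344, 200.983154296875), 74.47755432128906) [  179     0   211   158 20363]
knob ((528.9545288085938, -189.49383544921875), (60.39317321777344, 24.37479591369629), 53.93182373046875) 891 [ 0.52887747 -0.18906139  0.1235353 ] [ 63.32435466 301.67676768]
```

View pics/w1.png

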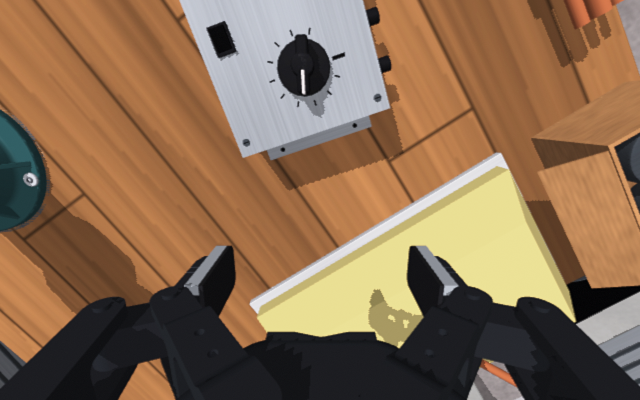

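The wrist view shows the knob at (303,66), its white pointer line running down to (303,95), and the zero mark at (338,55). I'll work out the exact bar angle from the ray casts.

Run:
```python
from h import *
import pickle
m=pickle.load(open('pics/w1.pkl','rb'));im=cv2.imread('pics/w1.png');P=cloud('wrist',np.load('pics/w1.npy'),m);z=P[...,2]
w=np.zeros(z.shape,bool);w[60:102,285:322]=1
w&=(im.min(2)>140)&(z>.115);v,u=np.nonzero(w)
X=ray('wrist',np.c_[u,v],.125,m)[:,:2];c=X.mean(0);_,s,V=np.linalg.svd(X-c);print('white',len(u),u.min(),u.max(),v.min(),v.max(),c,s,np.degrees(np.arctan2(V[0,1],V[0,0])))
kb=(z>.1225)&(np.hypot(P[...,0]-.529,P[...,1]+.19)<.045);X=P[kb][:,:2];c2=X.mean(0);_,s,V=np.linalg.svd(X-c2);print('bar',kb.sum(),c2,s,np.degrees(np.arctan2(V[0,1],V[0,0])),rect(P[kb]))
C=np.array([.529,-.1896]);print('dir from axis',np.degrees(np.arctan2(*(c-C)[::-1])))
```

```text
white 74 301 304 70 93 [ 0.51953622 -0.20474435] [0.06072197 0.00871342] -121.20589142969452
bar 771 [ 0.52884113 -0.18897762] [0.41802334 0.14215881] -121.5127343614721 ((528.4559326171875, -190.20668029785156), (58.663604736328125, 24.33676528930664), 54.40032196044922)
dir from axis -122.00148562402828
```

Emit:
{"api": "arm_command", "payload": {
  "increments": [
    [[0, 0, 0, 0, 0, -0.42], [1, -0.12, 0.8, 0, 0, 0], [1, -0.12, 0.8, 0, 0, 0], [1, -0.12, 0.8, 0, 0, 0], [1, -0.12, 0.8, 0, 0, 0], [1, -0.12, 0.8, 0, 0, 0], [0, 0, 1, 0, 0, 0], [0, 0, 0, 0, 0, 0]]
  ],
  "grip": 1
}}

```text
time_s: 4.15
tcp_pos: [0.528, -0.1895, 0.2773]
orientation: [[0.52, 0.854, -0.004], [0.854, -0.52, 0.001], [-0.001, -0.004, -1.0]]
force: [0.5, -0.1, 0.0]
width: 0.0854
grip_force: 0.0
```

Emit:
{"api": "arm_command", "payload": {
  "increments": [
    [[0, 0, 0, 0, 0, 0], [0, 0, 0, 0, 0, 0]]
  ],
  "grip": 0.5
}}

```text
time_s: 4.4
tcp_pos: [0.5295, -0.1907, 0.2801]
orientation: [[0.522, 0.853, 0.002], [0.853, -0.522, -0.001], [0.0, 0.002, -1.0]]
force: [0.3, -0.5, 0.4]
width: 0.0516
grip_force: 0.0
```

Emit:
{"api": "arm_command", "payload": {
  "increments": [
    [[0.03, 0, 0.9, 0, 0, 0], [0, 0, 0.9, 0, 0, 0], [0, 0, 0.9, 0, 0, 0], [0, 0, 0.9, 0, 0, 0], [0, 0, 0.45, 0, 0, 0], [0, 0, 0, 0, 0, 0]]
  ]
}}

```text
time_s: 5.15
tcp_pos: [0.5294, -0.1896, 0.1776]
orientation: [[0.522, 0.853, -0.0], [0.853, -0.522, 0.0], [-0.0, -0.0, -1.0]]
force: [-1.1, 1.2, 0.1]
width: 0.0431
grip_force: 0.0
```

Emit:
{"api": "arm_command", "payload": {
  "increments": [
    [[0, 0, 0, 0, 0, 0], [0, 0, 0, 0, 0, 0], [0, 0, 0, 0, 0, 0], [0, 0, 0, 0, 0, 0]]
  ],
  "grip": 0
}}

```text
time_s: 5.65
tcp_pos: [0.5284, -0.1887, 0.1787]
orientation: [[0.522, 0.853, -0.002], [0.853, -0.522, 0.001], [-0.0, -0.002, -1.0]]
force: [-3.4, 2.3, 5.7]
width: 0.0129
grip_force: 59.8
```

Emit:
{"api": "arm_command", "payload": {
  "increments": [
    [[0, 0, -0.06, 0, 0, -1], [0, 0, 0, 0, 0, -1], [0, 0, 0, 0, 0, -1], [0, 0, 0, 0, 0, -1], [0, 0, 0, 0, 0, -1], [0, 0, 0, 0, 0, -1], [0, 0, 0, 0, 0, -1], [0, 0, 0, 0, 0, -1]]
  ]
}}

```text
time_s: 6.65
tcp_pos: [0.528, -0.1886, 0.1788]
orientation: [[-0.151, 0.988, -0.003], [0.988, 0.152, 0.001], [0.001, -0.003, -1.0]]
force: [-0.9, 1.8, -4.7]
width: 0.0125
grip_force: 59.7
```

Emit:
{"api": "arm_command", "payload": {
  "increments": [
    [[0, 0, 0, 0, 0, -1], [0, 0, 0, 0, 0, -1], [0, 0, 0, 0, 0, -1], [0, 0, 0, 0, 0, -1], [0, 0, 0, 0, 0, -1], [0, 0, 0, 0, 0, -1], [0, 0, 0, 0, 0, -1], [0, 0, 0, 0, 0, -1]]
  ]
}}

```text
time_s: 7.65
tcp_pos: [0.5276, -0.1888, 0.1788]
orientation: [[-0.751, 0.66, -0.004], [0.66, 0.751, 0.001], [0.003, -0.002, -1.0]]
force: [-2.0, 1.8, -3.4]
width: 0.0126
grip_force: 59.9
```

Emit:
{"api": "arm_command", "payload": {
  "increments": [
    [[0, 0, 0, 0, 0, -1], [0, 0, 0, 0, 0, -1], [0, 0, 0, 0, 0, -1], [0, 0, 0, 0, 0, -1], [0, 0, 0, 0, 0, -0.8], [0, 0, 0, 0, 0, 0], [0, 0, 0, 0, 0, 0], [0, 0, 0, 0, 0, 0]]
  ]
}}

```text
time_s: 8.65
tcp_pos: [0.5275, -0.189, 0.1788]
orientation: [[-0.954, 0.301, -0.004], [0.301, 0.954, -0.0], [0.004, -0.001, -1.0]]
force: [-4.0, 2.5, -0.4]
width: 0.0123
grip_force: 60.2
```

```bash
python3 -c "
from h import *
s=read_state();R=np.array(s['orientation']);print(s['moment'],s['joint_positions'],np.degrees(np.arctan2(R[1,0],R[0,0])))"
```

```text
[5.88880291e-01 9.77285413e-01 9.29809019e-04] [ 41.19091119  36.90795482 -36.66619998 117.43453398  36.19653067
  37.47986293  52.70074024] 162.50814195114714
```

Emit:
{"api": "arm_command", "payload": {
  "increments": [
    [[0, 0, 0, 0, 0, -0.4], [0, 0, 0, 0, 0, -0.3], [0, 0, 0, 0, 0, 0], [0, 0, 0, 0, 0, 0], [0, 0, 0, 0, 0, 0]]
  ]
}}

```text
time_s: 9.28
tcp_pos: [0.5275, -0.1892, 0.1788]
orientation: [[-0.969, 0.247, -0.004], [0.247, 0.969, 0.001], [0.004, -0.0, -1.0]]
force: [-4.6, 2.3, -0.5]
width: 0.0122
grip_force: 60.9
```

```bash
python3 -c "
from h import *
s=read_state();R=np.array(s['orientation']);print(s['moment'],np.degrees(np.arctan2(R[1,0],R[0,0])))"
```

```text
[ 0.53094894  0.93885429 -0.80514371] 165.7245285124031
```

Emit:
{"api": "arm_command", "payload": {
  "increments": [
    [[0, 0, 0, 0, 0, 0], [0, 0, 0, 0, 0, 0], [0, 0, -0.5, 0, 0, 0], [0, 0, -1, 0, 0, 0], [0, 0, -1, 0, 0, 0], [0, 0, -1, 0, 0, 0], [0, 0, -1, 0, 0, 0], [0, 0, -1, 0, 0, 0]]
  ],
  "grip": 0.6
}}

```text
time_s: 10.28
tcp_pos: [0.5299, -0.1894, 0.3188]
orientation: [[-0.971, 0.241, 0.002], [0.241, 0.971, -0.001], [-0.002, -0.0, -1.0]]
force: [-0.2, -0.0, 0.4]
width: 0.0515
grip_force: 0.0
```

Emit:
{"api": "arm_command", "payload": {
  "increments": [
    [[0, 1, -0.8, 0, 0, 0], [0, 1, -0.8, 0, 0, 0], [0, 1, 0, 0, 0, 0], [0, 1, 0, 0, 0, 0], [0, 1, 0, 0, 0, 0], [0, 1, 0, 0, 0, 0], [0, 0, 0, 0, 0, 0], [0, 0, 0, 0, 0, 0]]
  ],
  "grip": 1
}}

```text
time_s: 11.28
tcp_pos: [0.5654, -0.0435, 0.3568]
orientation: [[-0.971, 0.24, -0.0], [0.24, 0.971, -0.001], [0.0, -0.001, -1.0]]
force: [-0.7, 0.0, 0.6]
width: 0.0855
grip_force: 0.0
```

Run:
```python
from h import *
s=read_state();print(s['tcp_pos'],s['orientation'][0])
m=cams.camera_model('wrist');im,d=cams.get_image('wrist');cv2.imwrite('pics/w2.png',im);np.save('pics/w2.npy',d)
import pickle;pickle.dump(m,open('pics/w2.pkl','wb'))
P=cloud('wrist',d,m);z=P[...,2]
bx=((z>.084)&(z<.096)).astype(np.uint8)
k,l,st,c=cv2.connectedComponentsWithStats(bx);i=1+np.argmax(st[1:,4]);print('box',rect(P[l==i]),st[i])
cs,h=cv2.findContours((l==i).astype(np.uint8),cv2.RETR_CCOMP,cv2.CHAIN_APPROX_NONE)
for q,hh in zip(cs,h[0]):
    if hh[3]>=0 and cv2.contourArea(q)>150:
        X=ray('wrist',q.reshape(-1,2),.09,m);print('hole',cv2.contourArea(q),q.reshape(-1,2).mean(0),rect(X))
```

```text
[ 0.56537693 -0.04345449  0.3567842 ] [-9.70836439e-01  2.39742470e-01 -3.96864405e-04]
box ((541.0181274414062, -101.62889099121094), (330.9407043457031, 200.87571716308594), 74.7145004272461) [  111    71   308   178 42388]
hole 2919.5 [331.16593886 177.86026201] ((571.043701171875, -32.45943069458008), (93.7168197631836, 46.88668441772461), 74.66389465332031)
hole 2527.0 [190.03488372 178.05813953] ((530.1055297851562, -192.46463012695312), (67.0174331665039, 67.24079132080078), 7.1325297355651855)
hole 249.5 [371.2745098  105.21568627] ((501.9845886230469, 29.51310157775879), (19.57721710205078, 19.2724666595459), 33.462825775146484)
hole 255.0 [301.90384615 103.05769231] ((481.69244384765625, -44.07347869873047), (19.631425857543945, 19.113229751586914), 31.751510620117188)
hole 277.5 [242.29113924 104.11392405] ((466.3930358886719, -107.10908508300781), (21.03131866455078, 19.841154098510742), 76.13494873046875)
```

View pics/w2.png

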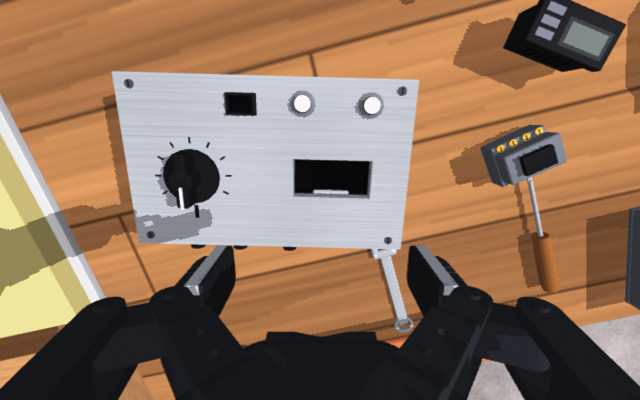

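The picture shows the cut-out at (331,178), the knob at (190,178) with its pointer near the long mark at (197,212), and the black controller at (565,35). I'll check the pointer angle.

Run:
```python
from h import *
import pickle
m=pickle.load(open('pics/w2.pkl','rb'));im=cv2.imread('pics/w2.png');P=cloud('wrist',np.load('pics/w2.npy'),m);z=P[...,2]
kb=(z>.1215)&(z<.13)&(np.hypot(P[...,0]-.529,P[...,1]+.19)<.045);X=P[kb][:,:2];c=X.mean(0);_,s,V=np.linalg.svd(X-c);print('bar',c,s,np.degrees(np.arctan2(V[0,1],V[0,0])))
w=kb&(im.min(2)>130);v,u=np.nonzero(w);X=ray('wrist',np.c_[u,v],.125,m)[:,:2];c=X.mean(0);_,s,V=np.linalg.svd(X-c);print('white',len(u),c,s,np.degrees(np.arctan2(V[0,1],V[0,0])))
z2=(z>.055)&(z<.067)&(im.max(2)<150);z2[:, :480]=0;z2[90:]=0;print('ctl',rect(P[z2]),z2.sum())
```

```text
bar [ 0.5284495 -0.1882195] [0.45012203 0.15595519] -15.3888017249435
white 85 [ 0.54690752 -0.19365662] [0.06566739 0.01248663] -15.712294707307473
ctl ((479.9905090332031, 270.6496887207031), (101.39229583740234, 52.447723388671875), 57.39952850341797) 4307
```

Zero is confirmed, so I move over to the controller.

Emit:
{"api": "arm_command", "payload": {
  "increments": [
    [[0.53, 0.95, 0, 0, 0, 0], [0.53, 0.95, 0, 0, 0, 0], [0.53, 0.95, 0, 0, 0, 0], [0.53, 0.95, 0, 0, 0, 0], [0.53, 0.95, 0, 0, 0, 0], [0.53, 0.95, 0, 0, 0, 0], [0.53, 0.95, 0, 0, 0, 0], [0.53, 0.95, 0, 0, 0, 0]]
  ]
}}

```text
time_s: 12.32
tcp_pos: [0.5085, 0.1655, 0.3566]
orientation: [[-0.97, 0.243, -0.0], [0.243, 0.97, -0.001], [0.0, -0.001, -1.0]]
force: [-0.1, -0.0, 0.2]
width: 0.0854
grip_force: 0.0
```

Emit:
{"api": "arm_command", "payload": {
  "increments": [
    [[0.53, 0.95, 0, 0, 0, 0], [0.53, 0.95, 0, 0, 0, 0], [0.53, 0.95, 0, 0, 0, 0], [0.53, 0.95, 0, 0, 0, 0], [0, 0, 0, 0, 0, 1], [0, 0, 0, 0, 0, 1], [0, 0, 0, 0, 0, 1], [0, 0, 0, 0, 0, 1]]
  ]
}}

```text
time_s: 13.32
tcp_pos: [0.4804, 0.2698, 0.3565]
orientation: [[-0.827, 0.563, -0.0], [0.563, 0.827, -0.001], [-0.0, -0.001, -1.0]]
force: [0.7, -0.7, 0.5]
width: 0.085
grip_force: 0.0
```

Emit:
{"api": "arm_command", "payload": {
  "increments": [
    [[0, 0, 0, 0, 0, 1], [0, 0, 0, 0, 0, 1], [0, 0, 0, 0, 0, 1], [0, 0, 0, 0, 0, 1], [0, 0, 0, 0, 0, 1], [0, 0, 0, 0, 0, 1], [0, 0, 0, 0, 0, 1], [0, 0, 0, 0, 0, 1]]
  ]
}}

```text
time_s: 14.32
tcp_pos: [0.4804, 0.2698, 0.3566]
orientation: [[-0.272, 0.962, -0.0], [0.962, 0.272, -0.001], [-0.001, -0.0, -1.0]]
force: [-0.0, -0.1, -0.2]
width: 0.0857
grip_force: 0.0
```

Emit:
{"api": "arm_command", "payload": {
  "increments": [
    [[0, 0, 0, 0, 0, 1], [0, 0, 0, 0, 0, 1], [0, 0, 0, 0, 0, 1], [0, 0, 0, 0, 0, 1], [0, 0, 0, 0, 0, 1], [0, 0, 0, 0, 0, 1], [0, 0, 0, 0, 0, 1], [0, 0, 0, 0, 0, 1]]
  ]
}}

```text
time_s: 15.32
tcp_pos: [0.4804, 0.2698, 0.3566]
orientation: [[0.41, 0.912, -0.0], [0.912, -0.41, -0.001], [-0.001, 0.0, -1.0]]
force: [-1.2, 0.5, 0.1]
width: 0.0854
grip_force: 0.0
```

Emit:
{"api": "arm_command", "payload": {
  "increments": [
    [[0, 0, 0, 0, 0, 1], [0, 0, 0, 0, 0, 0.8], [0, 0, 0, 0, 0, 0], [0, 0, 0, 0, 0, 0]]
  ]
}}

```text
time_s: 15.82
tcp_pos: [0.4801, 0.2705, 0.3566]
orientation: [[0.544, 0.839, -0.0], [0.839, -0.544, -0.0], [-0.0, 0.0, -1.0]]
force: [-0.4, 0.1, 0.1]
width: 0.0853
grip_force: 0.0
```

Run:
```python
from h import *
s=read_state();R=np.array(s['orientation']);print(s['tcp_pos'],np.degrees(np.arctan2(R[1,0],R[0,0])),s['joint_positions'])
m=cams.camera_model('wrist');im,d=cams.get_image('wrist');cv2.imwrite('pics/w3.png',im);np.save('pics/w3.npy',d)
P=cloud('wrist',d,m);z=P[...,2]
k=(z>.056)&(z<.068)&(np.hypot(P[...,0]-.48,P[...,1]-.271)<.075);n,l,st,_=cv2.connectedComponentsWithStats(k.astype(np.uint8));i=1+np.argmax(st[1:,4]);k=l==i
print('ctl',rect(P[k]),st[i],np.nanmedian(z[k]))
q,_=cv2.findContours(k.astype(np.uint8),cv2.RETR_EXTERNAL,cv2.CHAIN_APPROX_NONE)
print(rect(ray('wrist',q[0].reshape(-1,2),.062,m)))
```

```text
[0.48012224 0.2704776  0.3566319 ] 57.05627420601548 [-15.08186981  19.3226815  -24.41171518 110.88633404  10.02504062
  51.84799878 -77.44512279]
ctl ((479.60247802734375, 271.85809326171875), (99.62604522705078, 52.01285934448242), 57.203224182128906) [ 298  132   43   78 3162] 0.0611810037034404
((479.8978271484375, 272.2505798339844), (98.79670715332031, 51.53127670288086), 57.19561767578125)
```

View pics/w3.png

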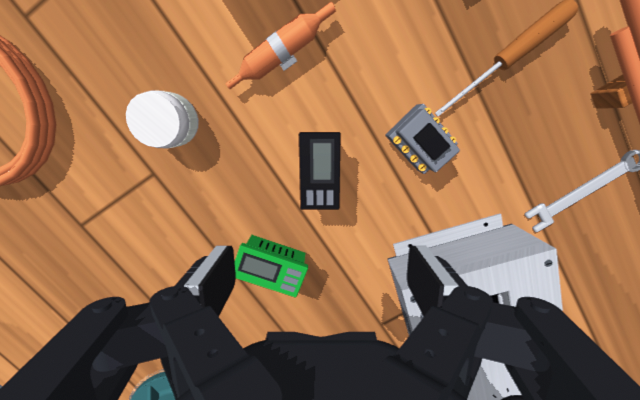

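The controller stands at (319,170), display towards tool +x, and the gripper is aligned with it. The green look-alike at (270,265) and the contactor at (425,140) clear the fingers. Descending to grip the bezel.

Emit:
{"api": "arm_command", "payload": {
  "increments": [
    [[0.05, -0.04, 1, 0, 0, 0], [0, 0, 1, 0, 0, 0], [0, 0, 1, 0, 0, 0], [0, 0, 1, 0, 0, 0], [0, 0, 1, 0, 0, 0], [0, 0, 1, 0, 0, 0], [0, 0, 1, 0, 0, 0], [0, 0, 1, 0, 0, 0]]
  ],
  "grip": 1
}}

```text
time_s: 16.88
tcp_pos: [0.4801, 0.2727, 0.1559]
orientation: [[0.544, 0.839, 0.0], [0.839, -0.544, 0.0], [0.0, 0.0, -1.0]]
force: [0.2, 0.6, 0.4]
width: 0.0855
grip_force: 0.0
```

Emit:
{"api": "arm_command", "payload": {
  "increments": [
    [[0, 0, 0.64, 0, 0, 0], [0, 0, 0.64, 0, 0, 0], [0, 0, 0, 0, 0, 0], [0, 0, 0, 0, 0, 0]]
  ]
}}

```text
time_s: 17.38
tcp_pos: [0.48, 0.2729, 0.1251]
orientation: [[0.544, 0.839, 0.001], [0.839, -0.544, 0.001], [0.001, 0.0, -1.0]]
force: [-0.2, 0.1, 0.2]
width: 0.0851
grip_force: 0.0
```

Emit:
{"api": "arm_command", "payload": {
  "increments": [
    [[0, 0, 0, 0, 0, 0], [0, 0, 0, 0, 0, 0], [0, 0, 0, 0, 0, 0], [0, 0, 0, 0, 0, 0], [0, 0, 0, 0, 0, 0]]
  ],
  "grip": 0.4
}}

```text
time_s: 18.0
tcp_pos: [0.4799, 0.2729, 0.1257]
orientation: [[0.544, 0.839, 0.001], [0.839, -0.544, 0.0], [0.001, 0.001, -1.0]]
force: [-1.6, -0.6, 4.9]
width: 0.0499
grip_force: 61.6
```

Emit:
{"api": "arm_command", "payload": {
  "increments": [
    [[0, 0, -0.4, 0, 0, 0], [0, 0, -0.8, 0, 0, 0], [0, 0, -1, 0, 0, -0.7], [0, 0, -1, 0, 0, -0.7], [0, 0, -1, 0, 0, -0.7], [0, 0, -1, 0, 0, -0.7], [0, 0, -0.5, 0, 0, -0.73], [0, 0, 0, 0, 0, 0]]
  ]
}}

```text
time_s: 19.0
tcp_pos: [0.4799, 0.2725, 0.2681]
orientation: [[0.265, 0.964, 0.002], [0.964, -0.265, 0.001], [0.001, 0.001, -1.0]]
force: [-0.6, 0.0, -3.8]
width: 0.0498
grip_force: 63.2
```

Run:
```python
from h import *
s=read_state();R=np.array(s['orientation']);p=np.array(s['tcp_pos']);print(p,np.degrees(np.arctan2(R[1,0],R[0,0])),s['width'],s['force'])
t=np.array([.5710,-.0325,p[2]])+.0008*R[:,0];print('units',R.T@(t-p)/.025)
```

```text
[0.47987105 0.27254369 0.26814867] 74.6453666428111 0.04976986806417429 [-0.63646515  0.02196686 -3.81028713]
units [-1.07689911e+01  6.74599070e+00 -4.98998971e-03]
```

Emit:
{"api": "arm_command", "payload": {
  "increments": [
    [[-0.9, 0.56, 0, 0, 0, 0], [-0.9, 0.56, 0, 0, 0, 0], [-0.9, 0.56, 0, 0, 0, 0], [-0.9, 0.56, 0, 0, 0, 0], [-0.9, 0.56, 0, 0, 0, 0], [-0.9, 0.56, 0, 0, 0, 0], [-0.9, 0.56, 0, 0, 0, 0], [-0.9, 0.56, 0, 0, 0, 0]]
  ]
}}

```text
time_s: 20.0
tcp_pos: [0.5396, 0.0684, 0.2661]
orientation: [[0.265, 0.964, -0.002], [0.964, -0.265, -0.0], [-0.001, -0.002, -1.0]]
force: [0.2, 0.1, -2.4]
width: 0.0497
grip_force: 63.2
```

Emit:
{"api": "arm_command", "payload": {
  "increments": [
    [[-0.9, 0.56, 0, 0, 0, 0], [-0.9, 0.56, 0, 0, 0, 0], [-0.9, 0.56, 0, 0, 0, 0], [-0.87, 0.58, 0, 0, 0, 0], [0, 0, 0, 0, 0, 0], [0, 0, 0, 0, 0, 0], [0, 0, 0, 0, 0, 0]]
  ]
}}

```text
time_s: 20.88
tcp_pos: [0.5707, -0.03, 0.2669]
orientation: [[0.262, 0.965, -0.001], [0.965, -0.262, 0.001], [0.0, -0.001, -1.0]]
force: [-0.6, -0.3, -3.3]
width: 0.0499
grip_force: 63.2
```

Run:
```python
from h import *
s=read_state();R=np.array(s['orientation']);p=np.array(s['tcp_pos']);print(p,np.degrees(np.arctan2(R[1,0],R[0,0])),s['width'],s['force'])
t=np.array([.5710,-.0325,p[2]])+.0008*R[:,0];print('units',R.T@(t-p)/.025)
m=cams.camera_model('wrist');im,d=cams.get_image('wrist');cv2.imwrite('pics/w4.png',im);np.save('pics/w4.npy',d)
P=cloud('wrist',d,m);C=(P-p)@R
k=(C[...,2]>.05)&(C[...,2]<.075)&(abs(C[...,1])<.04)&(abs(C[...,0])<.07)
# top face of the held controller in tool frame
print('top z med',np.median(C[k][:,2]),k.sum(), rect(C[k]))
kk=k&(abs(C[...,1])<.02);A=np.c_[C[kk][:,:2],np.ones(kk.sum())];print('plane',np.linalg.lstsq(A,C[kk][:,2],rcond=None)[0])
im2,d2=cams.get_image('side');cv2.imwrite('pics/s4.png',im2)
cv2.imwrite('pics/c4.png',np.hstack([im[150:,170:470],cv2.resize(im2[120:245,270:420],(300,250))]))
```

```text
[ 0.57069513 -0.03001907  0.26692204] 74.82141034508248 0.049931031075485174 [-0.61353407 -0.25101434 -3.25188851]
units [-6.05824798e-02  3.77524485e-02 -7.89974103e-05]
top z med 0.06452931995683274 18535 ((0.3171272277832031, 1.1273536682128906), (77.10614776611328, 97.08031463623047), 89.88406372070312)
plane [ 0.008594   -0.00480896  0.06448022]
```

View pics/c4.png

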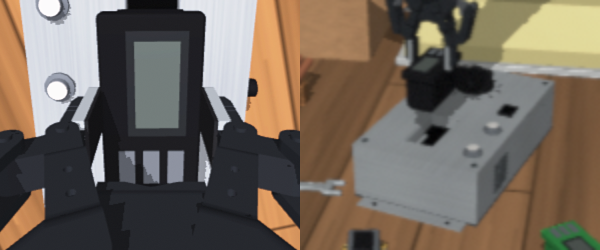

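The held controller is level and square in the fingers, display towards tool +x. I check its lengthwise offset by its front edge.

Run:
```python
from h import *
s=read_state();R=np.array(s['orientation']);p=np.array(s['tcp_pos']);m=cams.camera_model('wrist')
C=(cloud('wrist',np.load('pics/w4.npy'),m)-p)@R
f=[C[:,u,0][(abs(C[:,u,2]-.0645)<.004)&(C[:,u,0]>0)&(C[:,u,0]<.08)].max() for u in range(290,345,5)]
print('front x',np.round(f,4))
k=(abs(C[...,2]-.0645)<.004)&(C[...,0]>.035)&(C[...,0]<.045)&(abs(C[...,1])<.04);print('y edges',C[k][:,1].min(),C[k][:,1].max())
```

```text
front x [0.0487 0.0486 0.0487 0.0486 0.0488 0.0486 0.0485 0.0486 0.0485 0.0487
 0.0485]
y edges -0.02517093154193967 0.026924156479954296
```

Emit:
{"api": "arm_command", "payload": {
  "increments": [
    [[-0.05, 0.02, 0.4, 0, 0, 0], [0, 0, 0.6, 0, 0, 0], [0, 0, 0.6, 0, 0, 0], [0, 0, 0.4, 0, 0, 0], [0, 0, 0.3, 0, 0, 0], [0, 0, 0.2, 0, 0, 0], [0, 0, 0, 0, 0, 0]]
  ]
}}

```text
time_s: 21.85
tcp_pos: [0.5716, -0.0325, 0.2044]
orientation: [[0.264, 0.965, 0.0], [0.965, -0.264, 0.001], [0.001, 0.0, -1.0]]
force: [0.1, 1.5, -3.4]
width: 0.0499
grip_force: 63.2
```

```bash
cat > st.py <<'E'
from h import *
s=read_state();R=np.array(s['orientation']);p=np.array(s['tcp_pos'])
print(p.round(4),'yaw',np.degrees(np.arctan2(R[1,0],R[0,0])).round(2),'F tool',(R.T@s['force']).round(1),'M tool',(R.T@s['moment']).round(2))
t=np.array([.5710,-.0325,p[2]]);print('off mm',(R.T@(t-p)*1000).round(2))
E
python3 st.py
```

```text
[ 0.5716 -0.0325  0.2044] yaw 74.72 F tool [ 1.5 -0.3  3.4] M tool [ 0.02  0.36 -0.01]
off mm [-0.15 -0.53 -0.  ]
```

Emit:
{"api": "arm_command", "payload": {
  "increments": [
    [[0.03, -0.03, 0.1, 0, 0, 0], [0, 0, 0.15, 0, 0, 0], [0, 0, 0.15, 0, 0, 0], [0, 0, 0.15, 0, 0, 0], [0, 0, 0.1, 0, 0, 0], [0, 0, 0, 0, 0, 0]]
  ]
}}

```text
time_s: 22.6
tcp_pos: [0.5708, -0.0319, 0.1881]
orientation: [[0.264, 0.965, -0.0], [0.965, -0.264, 0.0], [-0.0, -0.0, -1.0]]
force: [0.3, 0.5, -3.3]
width: 0.0498
grip_force: 63.2
```

```bash
python3 st.py
```

```text
[ 0.5708 -0.0319  0.1881] yaw 74.72 F tool [0.5 0.1 3.3] M tool [-0.02  0.29  0.05]
off mm [-0.5   0.37 -0.  ]
```

Entering freely with no side force. I keep pressing down in small steps, in the grip.

Emit:
{"api": "arm_command", "payload": {
  "increments": [
    [[0, 0, 0.1, 0, 0, 0], [0, 0, 0.1, 0, 0, 0], [0, 0, 0.1, 0, 0, 0], [0, 0, 0.1, 0, 0, 0], [0, 0, 0, 0, 0, 0]]
  ]
}}

```text
time_s: 23.22
tcp_pos: [0.5715, -0.0319, 0.1791]
orientation: [[0.264, 0.965, 0.001], [0.965, -0.264, -0.0], [0.0, 0.001, -1.0]]
force: [0.9, 1.1, 2.8]
width: 0.0496
grip_force: 63.8
```

```bash
python3 st.py
```

```text
[ 0.5715 -0.0319  0.1791] yaw 74.7 F tool [ 1.3  0.6 -2.8] M tool [0.08 0.17 0.06]
off mm [-0.69 -0.29 -0.  ]
```

Emit:
{"api": "arm_command", "payload": {
  "increments": [
    [[0, 0, 0.1, 0, 0, 0], [0, 0, 0.1, 0, 0, 0], [0, 0, 0.1, 0, 0, 0], [0, 0, 0.08, 0, 0, 0], [0, 0, 0, 0, 0, 0]]
  ]
}}

```text
time_s: 23.85
tcp_pos: [0.5711, -0.0318, 0.1685]
orientation: [[0.264, 0.965, 0.0], [0.965, -0.264, 0.0], [0.0, 0.0, -1.0]]
force: [1.3, 1.1, 1.2]
width: 0.0495
grip_force: 63.7
```

```bash
python3 st.py
```

```text
[ 0.5711 -0.0318  0.1685] yaw 74.72 F tool [ 1.4  0.9 -1.2] M tool [-0.25  0.28  0.06]
off mm [-0.67  0.05 -0.  ]
```

Emit:
{"api": "arm_command", "payload": {
  "increments": [
    [[0, 0, 0.06, 0, 0, 0], [0, 0, 0.05, 0, 0, 0], [0, 0, 0.05, 0, 0, 0], [0, 0, 0, 0, 0, 0], [0, 0, 0, 0, 0, 0]]
  ]
}}

```text
time_s: 24.48
tcp_pos: [0.5711, -0.0317, 0.1657]
orientation: [[0.263, 0.965, 0.001], [0.965, -0.263, -0.0], [-0.0, 0.001, -1.0]]
force: [-0.8, 0.4, 9.0]
width: 0.0498
grip_force: 64.6
```

```bash
python3 st.py
```

```text
[ 0.5711 -0.0317  0.1657] yaw 74.72 F tool [ 0.2 -0.9 -9. ] M tool [0.03 0.1  0.08]
off mm [-0.76  0.12  0.  ]
```

Emit:
{"api": "arm_command", "payload": {
  "increments": [
    [[0, 0, 0.04, 0, 0, 0], [0, 0, 0.04, 0, 0, 0], [0, 0, 0, 0, 0, 0], [0, 0, 0, 0, 0, 0]]
  ]
}}

```text
time_s: 24.98
tcp_pos: [0.5711, -0.0317, 0.1655]
orientation: [[0.264, 0.965, 0.001], [0.965, -0.264, -0.002], [-0.001, 0.002, -1.0]]
force: [-5.0, 0.8, 23.5]
width: 0.0498
grip_force: 66.1
```

Emit:
{"api": "arm_command", "payload": {
  "increments": [
    [[0, 0, -0.08, 0, 0, 0], [0, 0, 0, 0, 0, 0], [0, 0, 0, 0, 0, 0]]
  ],
  "grip": 0.85
}}

```text
time_s: 25.35
tcp_pos: [0.5701, -0.0323, 0.1641]
orientation: [[0.264, 0.965, -0.002], [0.965, -0.264, -0.0], [-0.001, -0.002, -1.0]]
force: [0.2, 0.6, -0.0]
width: 0.0728
grip_force: 0.0
```

Emit:
{"api": "arm_command", "payload": {
  "increments": [
    [[0, 0, -0.5, 0, 0, 0], [0, 0, -1, 0, 0, 0], [0, 0, -1, 0, 0, 0], [0, 0, -1, 0, 0, 0], [0, 0, -1, 0, 0, 0], [-1, 0, -1, 0, 0, 0], [-1, 0, 0, 0, 0, 0], [0, 0, 0, 0, 0, 0]]
  ]
}}

```text
time_s: 26.35
tcp_pos: [0.557, -0.0826, 0.3029]
orientation: [[0.268, 0.964, -0.0], [0.964, -0.268, -0.002], [-0.002, 0.0, -1.0]]
force: [0.2, -0.8, 0.4]
width: 0.0726
grip_force: 0.0
```

```bash
python3 st.py
python3 - <<'E'
from h import *
m=cams.camera_model('wrist');im,d=cams.get_image('wrist');cv2.imwrite('pics/w5.png',im)
P=cloud('wrist',d,m);z=P[...,2]
a=np.radians(74.7);L=(P[...,:2]-[.5710,-.0325])@np.array([[np.sin(a),np.cos(a)],[-np.cos(a),np.sin(a)]])
k=(z>.095)&(abs(L[...,0])<.04)&(abs(L[...,1])<.065)&(z<.12)
X=np.c_[L[k],z[k]];print('top',k.sum(),rect(X),np.median(X[:,2]))
kk=(abs(X[:,0])<.022)&(abs(X[:,1])<.045);print('plane',np.linalg.lstsq(np.c_[X[kk][:,:2],np.ones(kk.sum())],X[kk][:,2],rcond=None)[0])
f=(abs(z-.09)<.006)&(abs(L[...,0])<.075)&(abs(L[...,1])<.1)&~((abs(L[...,0])<.035)&(abs(L[...,1])<.06))&(L[...,1]>-.06);print('panel z',np.median(z[f]),f.sum())
im2,_=cams.get_image('scene');c=im2[160:250,190:330];cv2.imwrite('pics/c5.png',np.hstack([im,np.zeros((400,10,3),np.uint8)])[:, :640]);cv2.imwrite('pics/c5.png',np.vstack([cv2.resize(im,(480,300)),cv2.resize(c,(480,300),interpolation=cv2.INTER_CUBIC)]))
E
```

```text
[ 0.557  -0.0826  0.3029] yaw 74.47 F tool [-0.7  0.4 -0.4] M tool [-0.04  0.01  0.04]
off mm [51.98  0.06 -0.08]
top 6300 ((0.8919391632080078, -0.854766845703125), (52.123558044433594, 100.23699188232422), 0.12344574928283691) 0.10132809862107836
plane [0.00510485 0.00027646 0.10149023]
panel z 0.0888440367979157 17497
```

View pics/c5.png

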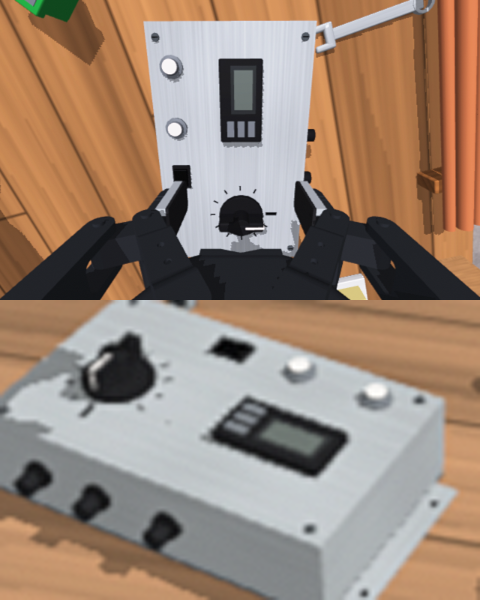

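The picture shows the bezel flat on the panel at (241,100): its top is 12.5 mm above the panel, against 12 mm for the bezel itself. The display is away from the timer, and the pointer is at the zero mark (255,228). The gripper is clear, so I hand in.

```bash
python3 -c "
from rig import order
print(order.hand_in())"
```

```text
the job is handed in; nothing more can be done
None
```

The timer is at its zero stop and the controller is pressed home in the cut-out, bezel flat and display away from the timer; no other loose thing was touched, and the job is handed in (no verdict came back).

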